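# Load the label spool and hold the tension arm back

## Task

Load the date-label dispenser: first lay the spool of labels into it, with both ends of its axle resting in the two white V-shaped cradles, level and about centred, and let go of it. Then push the sprung tension arm (the red bar is its handle) away from the spool until it has clicked past its brass pawl, and on, about half way from the click to its end stop or further; finish while still holding it there with your own push, so that a colleague can thread the strip (do not let it fall back onto the pawl). Leave the jar, glass, pitcher and cup where they stand.

Things in the scene. Friction and masses are not known exactly. Their poses are not given: they have to be found in the camera images.
- label_holder: Grey label dispenser fixed to the counter; origin on the counter under the middle of the two cradles, x axis towards its tension arm (roughly away from the robot), y along the cradles. Base plate 10 mm thick, from x = -25 to 145 mm, 150 mm wide at the cradles, 64 mm behind.
- cradle_mid (a point): Where the middle of the seated axle lies: 62 mm above the holder's origin, axes as the holder's. At y = -55 and +55 mm a 10 mm thick grey post (100 mm clear between inner faces) carries a white 90-degree V cradle, open to the top: V bottom 7 mm below this point, lips 7 mm above it and 14 mm either side in x.
- tension_arm: Aluminium tension arm with the red bar on top; origin in the middle of its hinge axis, at x = 100 mm, z = 35 mm in the holder's frame; the axis runs along the holder's y; the body's z axis points along the arm to the bar.
- label_spool: Loose spool of cream labels between two blue eight-sided flanges (68 mm across flats, 40 mm over outer faces) on a 10 mm steel axle 140 mm long, sticking out 50 mm each side; about 0.18 kg. Origin mid-axle, y along the axle. Starts on the counter on its flats, axle 34 mm up. Can be pinched from above over the flange faces (40 mm), fingertips kept above the axle.
- push_bar (a point): Red round bar, 16 mm thick, 60 mm long along the holder's y, on top of the aluminium arm, 115 mm from its hinge; origin mid-bar. In the holder's frame it goes from x = 55, z = 141 mm at rest over z = 150 mm (arm upright) to x = 145, z = 141 mm at the stop. The rest of the dispenser near it (idler roller, ratchet pin, pawl) is lower than 120 mm.
- tensioner_angle (a joint): Angle of the arm, rad: 0 leaning 0.4 rad towards the spool (sprung there; its start), 0.4 upright, 0.8 at the end stop. Spring force at the bar about 3 N at 0, 9 N at 0.8, up to 12 N before the click (pawl drag from 0.15 on). At about 0.47 the pawl snaps up behind the arm's pin and then keeps it from going back; to be held beyond 0.55, best 0.6 to 0.75.
- pawl (a joint): How far the brass sprung pawl beside the arm is pushed down, m: about 0 when up, about 0.0065 just before the click, 0 again after it.
- jar: Small glass dome on a saucer, 70 mm wide, 62 mm high; bystander, origin at the centre of its underside.
- glass: Clear upturned glass, 64 mm wide, 95 mm high; bystander, origin at the centre of its underside.
- pitcher: Small steel milk pitcher, 68 x 90 mm, 98 mm high; bystander, origin at the centre of its underside.
- cup: Striped espresso cup, 60 x 84 mm with its handle, 49 mm high; bystander, origin at the centre of its underside.

How it is judged:
By the outcome, as a careful person would: the job done as asked, in the order asked, and still so for the second after the job is handed in, while the arm keeps its last pose, push and grip.
It also fails if it takes over 56 s, if anything falls off the work surface, if the arm or the gripper's body presses on something with over 40 N, if the wrist force passes 120 N, or if a joint passes its speed limit or range.

## Robot

A 7-joint arm with a two-finger parallel gripper is mounted at the origin on the work surface; the furniture and walls round the work are solid. World frame = base frame: x ahead of the robot, y to its left, z up, the work surface at z = 0. Lengths are in m, angles in rad, forces in N, time in s.
With the tool pointing down it reaches from about 0.425 to 0.875 m from the base axis. Payload 4.7 kg.
Tool frame: the origin (TCP) lies between the finger pads; the fingertips stand 14 mm ahead of it and the grasp point (between the pads) lies 5 mm behind it; z points along the fingers, y is the line along which they close (so a half turn about z gives the same grasp; the last joint's range is limited). The gripper opens to 87 mm and grips with 3 to 60 N. Pads are 19 mm wide; open, the fingers measure 117 mm over their backs; the gripper's body (75 mm by 190 mm) begins 51 mm behind the grasp point.
Start: joints at [1.13, 0.321, -0.07, 1.45, 0.023, 1.371, -0.057], TCP at [0.286, -0.584, 0.237] pointing down, gripper open.
Joint ranges: [-2.86, 2.86], [-0.3, 2.09], [-1.38, 1.24], [0.06, 2.45], [-1.56, 4.7], [0.09, 2.05], [-2.69, 2.69]. Speed limits (rad/s): [2.57, 2.57, 3.14, 3.14, 3.14, 3.14, 3.14].

## Interface

Orientations are given as a rotation vector (axis times angle).
In Python, from bench import ctrl gives the robot as it stands.
- The arm moves only by the tool step_arm, never from a script. Its argument "commands" is a list of rows, each an object with "travel": the shift along the tool's x, y, z in m, a list of three; "turn": the turn, a rotation vector about the tool's x, y, z in degrees, a list of three. A call has 1 to 5 rows; each row is the pose to reach, as a shift and turn from the pose commanded when the call began, along the tool's axes at that moment; what a row does not reach only later rows make up. A row lasts 1/10 s, in which the tool goes at most 50 mm and 8.59 degrees, less where a joint would pass 70% of its speed; a pose out of reach is approached as far as the arm can. A call with a gripper value outside its range is refused whole. "gripper" is the opening, from 0 (shut) to 1 (fully open), set as the call begins (left out, the last holds). The fingers move at their own pace and stop on an object; "force" is the grip in N (left out, the last holds). Time passes only in rows, so rows that repeat a pose let the fingers close. It gives the time, the measured TCP pose, the force, the opening and the grip force at its end, in the units of the state.
- ctrl.get_state(): the state, without advancing time (a new reading comes with each control period).
- ctrl.get_image(name): name is "side" or "top"; returns the picture (480x640x3 uint8, red, green, blue); there is no depth.
- ctrl.camera_model(name): a dict with "fx", "fy", "cx", "cy" (pixels), "R" (3x3) and "t" (3): a world point X has camera coordinates R X + t. Camera axes: x right, y down, z forward; pixel columns grow to the right and rows downward; lengths in m; the calibration is good to about 2 mm. A picture is of the moment at which its call begins. camera_model takes no time and is no camera call.
- ctrl.close_job(): hands the job in; it is judged then, once.
The state is a dict: "time": time; "joint_positions": joint angles; "qd": joint speeds; "joint_torque": joint torques, N m; "position": TCP position; "tool_rot": TCP orientation; "ft_force": force on the tool from outside, world axes, zero at the start; "torque": the same for the moment, N m; "grip_width": opening from 0.0 (shut) to 1.0 (fully open); "grip_force": force on a finger pad.
Only numpy, scipy, OpenCV 4.12 (cv2) and the standard library are available. Lean on these libraries where they do the work, as an engineer would, in place of code of your own. Each camera call takes 0.05 s, during which the arm holds its last target. There are 200 camera calls.

## Working session

There is one attempt and no reset: what is moved stays moved. The work goes in short steps, Python scripts to look and compute and a tool call to move; the robot and the scene stay as the last step left them, time stands still between calls to the robot, and variables do not carry over. Pictures are saved under pics/ and viewed, at most 10 in all, crops included, and the job is handed in when it is done.

Besides the shell and the picture viewer there is one more tool, called after ">>>" as name(argument=value, ...) on one line, values as JSON. step_arm: Moves the arm, as the interface text tells. Its arguments: {"type":"object","properties":{"commands":{"type":"array"},"gripper":{"type":"number"},"force":{"type":"number"}},"required":["commands"]}

```bash
mkdir -p pics; python3 - <<'E'
from bench import ctrl
import cv2,numpy as np
for n in("side","top"):
    im=ctrl.get_image(n); cv2.imwrite(f"pics/{n}0.png",im[:,:,::-1]); m=ctrl.camera_model(n); print(n,{k:np.round(v,4).tolist() for k,v in m.items()})
s=ctrl.get_state();print(s)
E
```

```text
side {'fx': 439.6253, 'fy': 439.6253, 'cx': 319.2229, 'cy': 237.6061, 'R': [[-0.9986, -0.0514, -0.0143], [-0.0169, 0.5584, -0.8294], [0.0506, -0.828, -0.5585]], 't': [0.5046, 0.0987, 0.9272]}
top {'fx': 550.5034, 'fy': 550.5034, 'cx': 322.1855, 'cy': 235.3634, 'R': [[0.0183, -0.9998, 0.0016], [-0.9968, -0.0183, -0.0778], [0.0778, -0.0002, -0.997]], 't': [0.0006, 0.4873, 1.1257]}
{'time': 0.1, 'joint_positions': array([ 1.13009311,  0.32177164, -0.07010297,  1.45157009,  0.02263972,
        1.3707602 , -0.05687485]), 'qd': array([ 1.79371180e-04, -1.98336604e-03, -1.97117673e-03, -2.94927137e-03,
       -4.66992868e-04, -1.45379617e-05, -1.36601740e-04]), 'joint_torque': array([ 2.22898018e-05, -4.92571807e+01, -4.06126678e-01, -3.13400352e+01,
       -6.43235212e-02,  3.94687720e-02,  4.38653035e-05]), 'position': array([ 0.28528682, -0.58352898,  0.23554763]), 'tool_rot': array([-3.05908296e+00, -7.08011294e-01,  7.98791839e-04]), 'ft_force': array([ 0.62254266, -0.2921319 ,  0.71517548]), 'torque': array([-0.01138482, -0.01284375,  0.02487122]), 'grip_force': 0.0, 'grip_width': 0.9997896599435319}
```

View pics/side0.png

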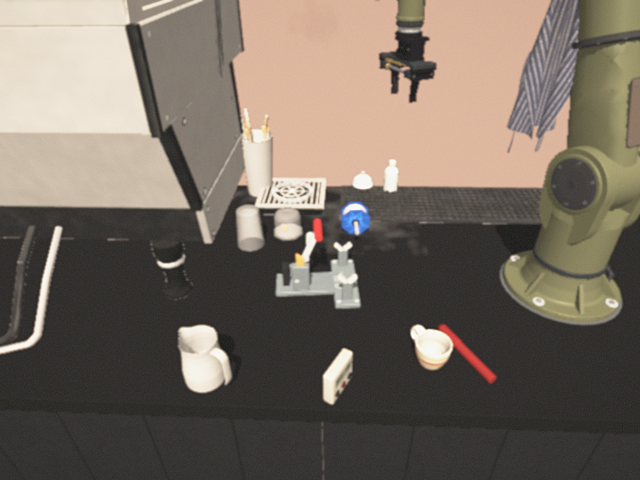

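View pics/top0.png

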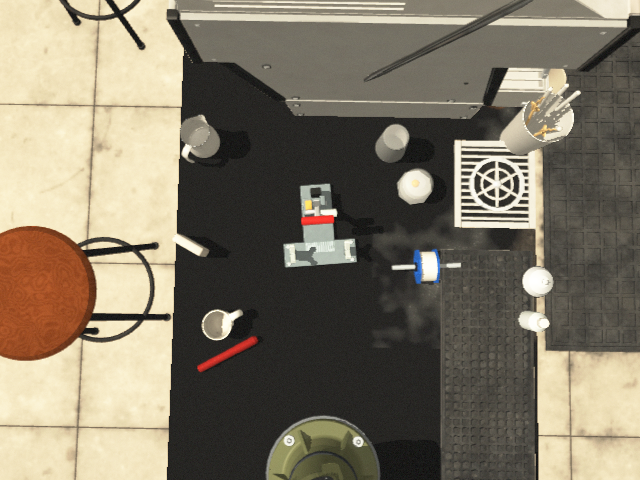

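The side view shows the dispenser near (320,285), the spool at (355,217) and the bystanders clear of both. In the top view the spool is at (428,266) with axle tips near (392,268) and (461,265), the cradles at (291,254) and (349,250), and the red bar at (318,220). Next I'll measure these.

```bash
cat > h.py <<'E'
import numpy as np,cv2
from bench import ctrl
def cam(n):
    m=ctrl.camera_model(n);return m,np.array(m["R"]),np.array(m["t"])
def ray(n,u,v,z):
    m,R,t=cam(n);d=R.T@np.array([(u-m["cx"])/m["fx"],(v-m["cy"])/m["fy"],1]);c=-R.T@t
    return c+d*(z-c[2])/d[2]
def proj(n,X):
    m,R,t=cam(n);p=R@np.asarray(X)+t;return np.array([m["fx"]*p[0]/p[2]+m["cx"],m["fy"]*p[1]/p[2]+m["cy"]])
E
python3 - <<'E'
from h import *
im=cv2.imread("pics/top0.png");hsv=cv2.cvtColor(im,cv2.COLOR_BGR2HSV)
def comps(mask,x0,x1,y0,y1,mn=8):
    k=np.zeros_like(mask);k[y0:y1,x0:x1]=mask[y0:y1,x0:x1]
    c,_=cv2.findContours(k,cv2.RETR_EXTERNAL,cv2.CHAIN_APPROX_NONE)
    for q in c:
        if cv2.contourArea(q)>mn: print(cv2.contourArea(q),np.round(cv2.minAreaRect(q)[0],1),np.round(cv2.minAreaRect(q)[1:][0],1),round(cv2.minAreaRect(q)[2],1),cv2.boundingRect(q))
print("red");comps(cv2.inRange(hsv,(0,150,80),(8,255,255))|cv2.inRange(hsv,(172,150,80),(180,255,255)),290,350,205,235)
print("blue");comps(cv2.inRange(hsv,(100,150,60),(130,255,255)),400,450,240,290)
print("bright(axle+label)");comps(cv2.inRange(hsv,(0,0,110),(180,255,255)),385,470,245,285)
print("plate");comps(cv2.inRange(hsv,(0,0,70),(180,255,255)),275,365,180,275)
print("white");comps(cv2.inRange(hsv,(0,0,205),(180,60,255)),275,365,235,275)
a=cv2.resize(im[175:295,270:370],None,fx=5,fy=5,interpolation=cv2.INTER_CUBIC)
b=cv2.resize(im[240:295,385:470],None,fx=3,fy=3,interpolation=cv2.INTER_CUBIC)
c=np.zeros((600,760,3),np.uint8);c[:,:500]=a;c[:165,505:760]=b
s=cv2.imread("pics/side0.png");d=cv2.resize(s[195:315,265:375],None,fx=2.3,fy=2.3);c[200:200+d.shape[0],505:505+d.shape[1]]=d
cv2.imwrite("pics/c1.png",c)
E
```

```text
red
217.5 [316.9 219.5] [ 7.8 32.4] 86.2 (301, 215, 33, 10)
blue
145.5 [417.  266.5] [33.  6.] 90.0 (414, 250, 7, 34)
42.5 [435.9 265.5] [33.1  6.7] 88.2 (432, 249, 8, 34)
bright(axle+label)
87.5 [403.5 266.9] [ 4.8 23.1] 87.0 (392, 264, 24, 6)
797.0 [436.7 265.4] [33.2 46.9] 86.8 (413, 249, 48, 35)
plate
3441.0 [317.3 224.1] [81.1 72.4] 85.8 (283, 183, 74, 85)
white
97.5 [290.1 254.5] [20.9  9.2] 86.4 (285, 244, 11, 22)
219.5 [319.6 246.7] [10.3 29.4] 86.2 (305, 241, 30, 12)
96.0 [348.4 250. ] [20.4  8.3] 86.6 (344, 240, 10, 21)
```

View pics/c1.png

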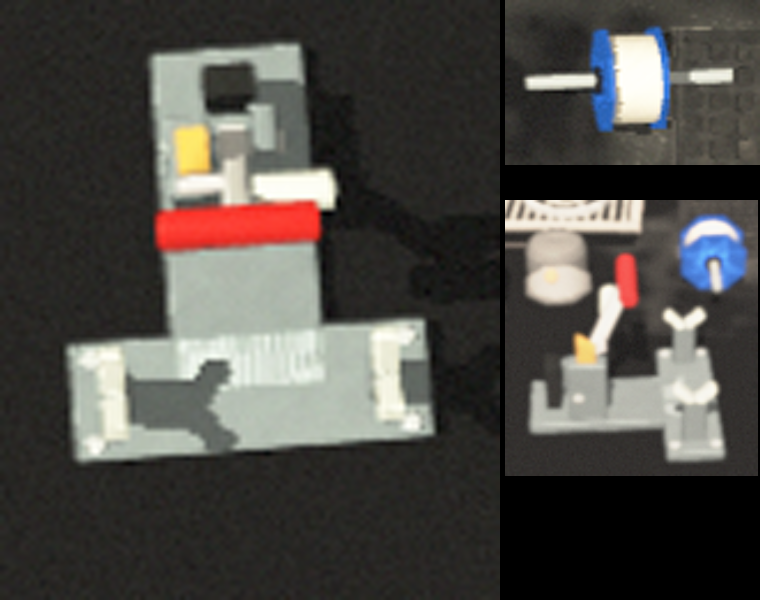

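The crop shows the white cradles at about (292.5,253.2) and (347.1,249.8) in the top view. The axle tips are at (391.5,267) and (461,265).

```bash
cat >> h.py <<'E'
from scipy.spatial.transform import Rotation as Ro
L,Rr=ray("top",292.5,253.2,.069),ray("top",347.1,249.8,.069)
A,B=ray("top",391.5,267.0,.034),ray("top",460.8,264.8,.034)
def fr(l,r):
    y=(l-r);return (l+r)/2,np.degrees(np.arctan2(-y[0],y[1])),np.linalg.norm(y[:2])
def delta(p,yaw):  # to tool-down pose with tool x at yaw (deg), tool frame travel & turn
    s=ctrl.get_state();R=Ro.from_rotvec(s["tool_rot"])
    T=Ro.from_euler("z",yaw,degrees=True)*Ro.from_euler("x",180,degrees=True)
    return np.round(R.inv().apply(p-s["position"]),4),np.round(np.degrees((R.inv()*T).as_rotvec()),2)
E
python3 - <<'E'
from h import *
for n,(a,b) in dict(h=(L,Rr),s=(A,B)).items(): print(n,[np.round(q,4) for q in fr(a,b)])
c,yw,_=fr(L,Rr)
print("bar top", ray("top",316.9,219.5,.147)-c, yw, proj("side",[c[0],c[1],.069]), proj("side",A),proj("side",B))
s,ys,_=fr(A,B); s[2]=.2
print(delta(s,ys),delta(s,ys+180))
m,R,t=cam("side")
E
```

```text
h [array([0.4511, 0.0137, 0.069 ]), np.float64(4.6178), np.float64(0.1085)]
s [array([ 0.4274, -0.204 ,  0.034 ]), np.float64(2.8639), np.float64(0.1418)]
bar top [0.05535442 0.00620568 0.078     ] 4.617785260969569 [344.83481374 257.90176485] [356.31850837 232.9537955 ] [352.62461138 203.34098969]
(array([ 0.2944, -0.2784,  0.036 ]), array([-0.1 ,  0.03, 23.2 ])) (array([ 0.2944, -0.2784,  0.036 ]), array([-4.000e-02, -1.300e-01, -1.568e+02]))
```

>>> step_arm(commands=[{"travel": [0.029, -0.028, 0.004], "turn": [0, 0, 0]}, {"travel": [0.058, -0.056, 0.007], "turn": [0, 0, 0]}, {"travel": [0.087, -0.084, 0.011], "turn": [0, 0, 0]}, {"travel": [0.117, -0.112, 0.014], "turn": [0, 0, 0]}, {"travel": [0.146, -0.14, 0.018], "turn": [0, 0, 0]}], gripper=0.75)

```text
time: 0.6
position: [0.3555, -0.3922, 0.2181]
tool_rot: [-3.06, -0.708, 0.0]
ft_force: [1.0, 0.3, 0.7]
grip_width: 0.762
grip_force: 0.0
```

>>> step_arm(commands=[{"travel": [0.029, -0.028, 0.004], "turn": [0, 0, 4.7]}, {"travel": [0.058, -0.056, 0.007], "turn": [0, 0, 9.3]}, {"travel": [0.087, -0.084, 0.011], "turn": [0, 0, 14]}, {"travel": [0.117, -0.112, 0.014], "turn": [0, 0, 18.6]}, {"travel": [0.146, -0.14, 0.018], "turn": [0, 0, 23.2]}])

```text
time: 1.1
position: [0.425, -0.2024, 0.2003]
tool_rot: [3.141, 0.073, -0.0]
ft_force: [0.5, -0.2, 0.6]
grip_width: 0.751
grip_force: 0.0
```

>>> step_arm(commands=[{"travel": [0, 0, 0], "turn": [0, 0, 0]}, {"travel": [0, 0, 0], "turn": [0, 0, 0]}, {"travel": [0, 0, 0], "turn": [0, 0, 0]}])

```text
time: 1.4
position: [0.4243, -0.2053, 0.2004]
tool_rot: [3.14, 0.077, -0.001]
ft_force: [0.0, -0.6, -0.2]
grip_width: 0.752
grip_force: 0.0
```

```bash
python3 - <<'E'
from h import *
s=ctrl.get_state();print(s["joint_positions"],s["position"])
c,y,_=fr(A,B);x=np.array([np.cos(np.radians(y)),np.sin(np.radians(y)),0]);c=c-.003*x;c[2]=.058
print(delta(c,y))
E
```

```text
[ 0.76970512 -0.0236488  -0.36811313  1.91439828 -0.00836958  1.24950941
 -1.1177456 ] [ 0.4242755  -0.20532994  0.20042366]
(array([ 0.0002, -0.0012,  0.1424]), array([ 0.02,  0.03, -0.07]))
```

>>> step_arm(commands=[{"travel": [0, -0.001, 0.03], "turn": [0, 0, 0]}, {"travel": [0, -0.001, 0.06], "turn": [0, 0, 0]}, {"travel": [0, -0.001, 0.09], "turn": [0, 0, 0]}, {"travel": [0, -0.001, 0.12], "turn": [0, 0, 0]}, {"travel": [0, -0.001, 0.142], "turn": [0, 0, 0]}])

```text
time: 1.9
position: [0.4232, -0.2045, 0.0566]
tool_rot: [-3.14, -0.074, 0.003]
ft_force: [0.5, -0.8, 0.4]
grip_width: 0.748
grip_force: 0.0
```

>>> step_arm(commands=[{"travel": [0, 0, 0]}, {"travel": [0, 0, 0]}, {"travel": [0, 0, 0]}, {"travel": [0, 0, 0]}, {"travel": [0, 0, 0]}], gripper=0.2, force=25)

```text
$.commands[0]: bad value
```

>>> step_arm(commands=[{"travel": [0, 0, 0]}, {"travel": [0, 0, 0]}, {"travel": [0, 0, 0]}])

```text
$.commands[0]: bad value
```

>>> step_arm(commands=[{"travel": [0, 0, 0], "turn": [0, 0, 0]}, {"travel": [0, 0, 0], "turn": [0, 0, 0]}, {"travel": [0, 0, 0], "turn": [0, 0, 0]}, {"travel": [0, 0, 0], "turn": [0, 0, 0]}, {"travel": [0, 0, 0], "turn": [0, 0, 0]}], gripper=0.2, force=25)

```text
time: 2.4
position: [0.4257, -0.2038, 0.0599]
tool_rot: [3.139, 0.078, 0.003]
ft_force: [0.1, -0.9, 4.2]
grip_width: 0.46
grip_force: 24.9
```

>>> step_arm(commands=[{"travel": [0, 0, 0], "turn": [0, 0, 0]}, {"travel": [0, 0, 0], "turn": [0, 0, 0]}, {"travel": [0, 0, 0], "turn": [0, 0, 0]}])

```text
time: 2.7
position: [0.4258, -0.2038, 0.0599]
tool_rot: [3.139, 0.078, 0.003]
ft_force: [0.0, -0.8, 6.2]
grip_width: 0.46
grip_force: 24.9
```

>>> step_arm(commands=[{"travel": [0, 0, -0.03], "turn": [0, 0, 0]}, {"travel": [0, 0, -0.065], "turn": [0, 0, 0]}, {"travel": [0, 0, -0.1], "turn": [0, 0, 0]}, {"travel": [0, 0, -0.12], "turn": [0, 0, 0]}, {"travel": [0, 0, -0.12], "turn": [0, 0, 0]}])

```text
time: 3.2
position: [0.4265, -0.2039, 0.1815]
tool_rot: [3.137, 0.078, 0.008]
ft_force: [0.4, -0.2, -1.4]
grip_width: 0.455
grip_force: 24.9
```

```bash
python3 - <<'E'
from h import *
s=ctrl.get_state();print(s["joint_positions"],s["position"],s["grip_width"],s["ft_force"])
a=ctrl.get_image("side");b=ctrl.get_image("top")
o=np.zeros((480,760,3),np.uint8)
o[:,:380]=cv2.resize(a[120:320,260:418],(380,480));o[:,380:]=cv2.resize(b[185:345,340:467],(380,480))
cv2.imwrite("pics/g.png",o[:,:,::-1])
p=s["position"];c,y,_=fr(L,Rr);c[2]=p[2]
x=np.array([np.cos(np.radians(y)),np.sin(np.radians(y)),0])
sp,ys,_=fr(A,B);print("grasp offset x",(np.array([.4258,-.2038])-sp[:2]))
print(delta(c-.0018*x,y))
E
```

```text
[ 0.76989263 -0.00993246 -0.37644857  1.94089579 -0.00286173  1.20404597
 -1.12641125] [ 0.42651749 -0.20385742  0.18146818] 0.45524530012249215 [ 0.40130573 -0.20274892 -1.43747123]
grasp offset x [-0.00156449  0.00021914]
(array([ 0.0358, -0.215 , -0.0036]), array([-0.01,  0.04, -1.76]))
```

View pics/g.png

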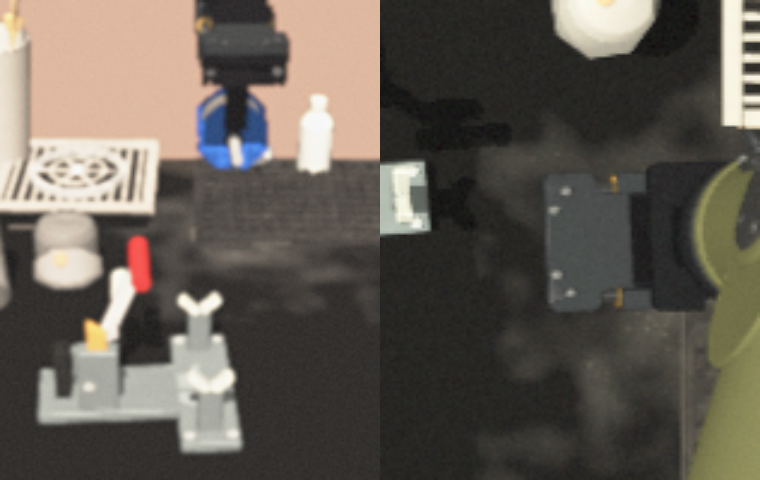

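Side view: the spool hangs level in the gripper, with its near axle end at about (358,187). The holder is unchanged, and the top view of the spool is hidden by the gripper. Next I'll carry it to above the cradles, raised slightly.

>>> step_arm(commands=[{"travel": [0.007, -0.043, -0.001], "turn": [0, 0, 0]}, {"travel": [0.014, -0.086, -0.002], "turn": [0, 0, 0]}, {"travel": [0.021, -0.129, -0.003], "turn": [0, 0, 0]}, {"travel": [0.029, -0.172, -0.004], "turn": [0, 0, -1]}, {"travel": [0.036, -0.215, -0.004], "turn": [0, 0, -1.8]}])

```text
time: 3.8
position: [0.4487, 0.015, 0.1806]
tool_rot: [-3.139, -0.128, 0.005]
ft_force: [0.7, -0.2, -2.1]
grip_width: 0.455
grip_force: 24.9
```

>>> step_arm(commands=[{"travel": [0, 0, 0], "turn": [0, 0, 0]}, {"travel": [0, 0, 0], "turn": [0, 0, 0]}])

```text
time: 4.0
position: [0.4488, 0.0142, 0.1808]
tool_rot: [-3.139, -0.132, 0.005]
ft_force: [1.1, -0.1, -1.8]
grip_width: 0.46
grip_force: 24.9
```

```bash
python3 - <<'E'
from h import *
s=ctrl.get_state();print(s["joint_positions"],s["position"],s["grip_width"],s["ft_force"])
p=s["position"];c,y,_=fr(L,Rr)
x=np.array([np.cos(np.radians(y)),np.sin(np.radians(y)),0])
print(delta(np.r_[(c-.0016*x)[:2],.089],y))
a=ctrl.get_image("side");b=ctrl.get_image("top")
for e in(.07,-.07):
    q=np.r_[(p+.0016*x)[:2],p[2]-.026]+e*np.array([-x[1],x[0],0]);print("axle end",q,proj("side",q),proj("top",q))
o=np.zeros((480,760,3),np.uint8)
o[:,:380]=cv2.resize(a[140:320,270:413],(380,480));o[:,380:]=cv2.resize(b[170:290,270:365],(380,480))
cv2.imwrite("pics/p.png",o[:,:,::-1])
E
```

```text
[ 0.55706874 -0.05493058 -0.62155677  1.97716965 -0.03436348  1.21259718
 -1.53816056] [0.44876395 0.01420318 0.18077026] 0.459816249514705 [ 1.05620938 -0.14089915 -1.80961627]
(array([0.001 , 0.0007, 0.0918]), array([-0.02,  0.19,  0.21]))
axle end [0.44472318 0.08410476 0.15477026] [349.13118779 243.05127943] [281.10985016 252.01226751]
axle end [ 0.45599434 -0.05544079  0.15477026] [343.33844025 204.60480794] [357.54086556 247.25453636]
```

View pics/p.png

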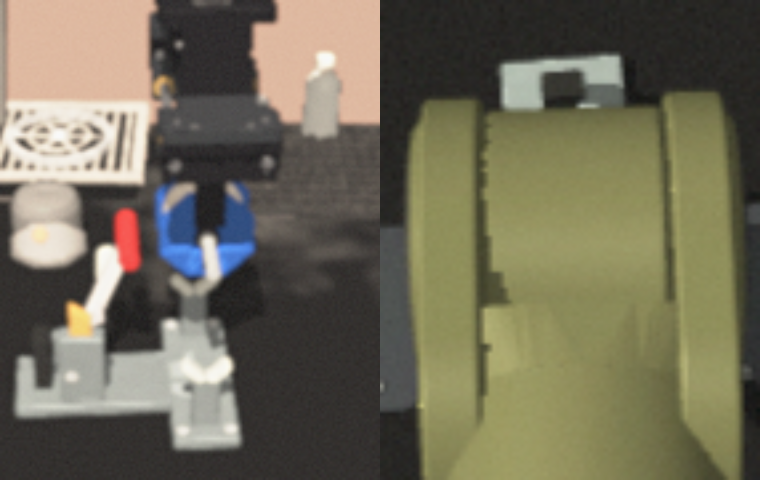

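The near axle tip is at about (350,243), where I predicted it, so I'll lower the spool.

>>> step_arm(commands=[{"travel": [0.001, 0.001, 0.02], "turn": [0, 0, 0]}, {"travel": [0.001, 0.001, 0.04], "turn": [0, 0, 0]}, {"travel": [0.001, 0.001, 0.055], "turn": [0, 0, 0]}, {"travel": [0.001, 0.001, 0.065], "turn": [0, 0, 0]}, {"travel": [0.001, 0.001, 0.075], "turn": [0, 0, 0]}])

```text
time: 4.6
position: [0.4509, 0.0113, 0.1067]
tool_rot: [3.139, 0.124, -0.001]
ft_force: [0.5, 0.8, -0.4]
grip_width: 0.46
grip_force: 24.9
```

>>> step_arm(commands=[{"travel": [0, 0, 0.005], "turn": [0, 0, 0]}, {"travel": [0, 0, 0.01], "turn": [0, 0, 0]}, {"travel": [0, 0, 0.014], "turn": [0, 0, 0]}, {"travel": [0, 0, 0.017], "turn": [0, 0, 0]}, {"travel": [0, 0, 0.017], "turn": [0, 0, 0]}])

```text
time: 5.1
position: [0.451, 0.0125, 0.0904]
tool_rot: [3.139, 0.128, -0.0]
ft_force: [0.6, 0.1, -1.7]
grip_width: 0.458
grip_force: 24.9
```

```bash
python3 - <<'E'
from h import *
s=ctrl.get_state();print(s["position"],s["grip_width"],s["ft_force"])
a=ctrl.get_image("side")
c,y,_=fr(L,Rr);x=np.array([np.cos(np.radians(y)),np.sin(np.radians(y)),0]);yy=np.array([-x[1],x[0],0])
for e in(.07,-.07):print(proj("side",np.r_[c[:2],.062]+e*yy))
cv2.imwrite("pics/p2.png",cv2.resize(a[170:310,270:410],(600,600))[:,:,::-1])
E
```

```text
[0.45098385 0.01246667 0.09036129] 0.4578287551962127 [ 0.60623488  0.14696514 -1.73037773]
[347.58820667 282.51615449]
[342.29693062 241.39907044]
```

View pics/p2.png

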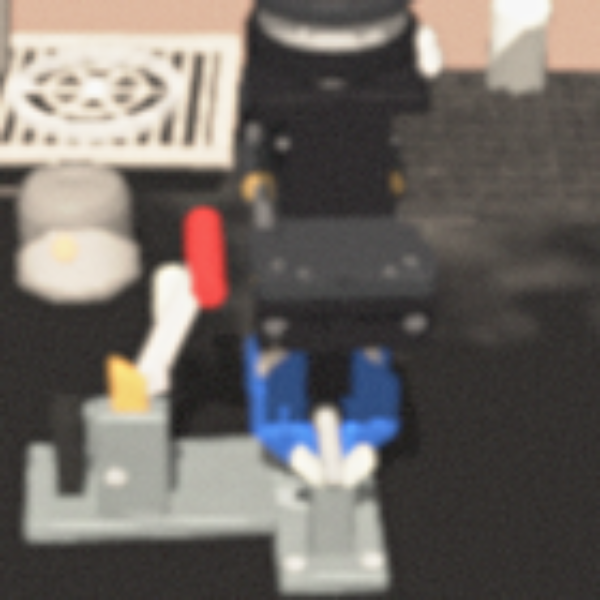

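The axle sits inside the V, with its tip at about (347,281), but it isn't bearing on the cradle yet. I'll lower it slowly.

>>> step_arm(commands=[{"travel": [-0.001, 0, 0.001], "turn": [0, 0, 0]}, {"travel": [-0.001, 0, 0.002], "turn": [0, 0, 0]}, {"travel": [-0.001, 0, 0.003], "turn": [0, 0, 0]}, {"travel": [-0.001, 0, 0.003], "turn": [0, 0, 0]}])

```text
time: 5.55
position: [0.4508, 0.0124, 0.0881]
tool_rot: [3.139, 0.128, 0.002]
ft_force: [0.7, 0.6, 1.3]
grip_width: 0.455
grip_force: 24.9
```

>>> step_arm(commands=[{"travel": [0, 0, 0.001], "turn": [0, 0, 0]}, {"travel": [0, 0, 0.001], "turn": [0, 0, 0]}, {"travel": [0, 0, 0.001], "turn": [0, 0, 0]}])

```text
time: 5.85
position: [0.4509, 0.0124, 0.088]
tool_rot: [3.138, 0.128, 0.002]
ft_force: [-2.3, 0.3, 10.1]
grip_width: 0.459
grip_force: 24.9
```

It is seated with 10 N of upward contact force. I'll open partly so the fingers stay between the posts, then rise.

>>> step_arm(commands=[{"travel": [0, 0, -0.001], "turn": [0, 0, 0]}, {"travel": [0, 0, -0.001], "turn": [0, 0, 0]}, {"travel": [0, 0, -0.001], "turn": [0, 0, 0]}, {"travel": [0, 0, -0.001], "turn": [0, 0, 0]}, {"travel": [0, 0, -0.001], "turn": [0, 0, 0]}], gripper=0.65)

```text
time: 6.35
position: [0.4499, 0.0124, 0.0873]
tool_rot: [-3.139, -0.128, 0.001]
ft_force: [-0.6, -0.6, 0.8]
grip_width: 0.647
grip_force: 0.0
```

>>> step_arm(commands=[{"travel": [0, 0, -0.015], "turn": [0, 0, 0]}, {"travel": [0, 0, -0.04], "turn": [0, 0, 0]}, {"travel": [0, 0, -0.07], "turn": [0, 0, 0]}, {"travel": [0, 0, -0.1], "turn": [0, 0, 0]}, {"travel": [0, 0, -0.1], "turn": [0, 0, 0]}])

```text
time: 6.85
position: [0.4528, 0.0125, 0.1914]
tool_rot: [3.137, 0.127, 0.012]
ft_force: [0.5, 0.2, -0.3]
grip_width: 0.651
grip_force: 0.0
```

>>> step_arm(commands=[{"travel": [0, 0, 0], "turn": [0, 0, 0]}, {"travel": [0, 0, 0], "turn": [0, 0, 0]}, {"travel": [0, 0, 0], "turn": [0, 0, 0]}, {"travel": [0, 0, 0], "turn": [0, 0, 0]}, {"travel": [0, 0, 0], "turn": [0, 0, 0]}], gripper=0)

```text
time: 7.35
position: [0.4498, 0.0124, 0.1869]
tool_rot: [-3.139, -0.128, 0.002]
ft_force: [0.4, -0.6, 0.1]
grip_width: 0.281
grip_force: 0.0
```

```bash
python3 - <<'E'
from h import *
s=ctrl.get_state();print(s["joint_positions"],s["position"],s["grip_width"],s["ft_force"])
a=ctrl.get_image("side")
c,y,_=fr(L,Rr);x=np.array([np.cos(np.radians(y)),np.sin(np.radians(y)),0])
print(x,np.degrees(Ro.from_rotvec(s["tool_rot"]).as_euler("xyz")))
print("h.x of tcp",(s["position"]-c)@x, delta(np.r_[(c+.030*x)[:2],.146],y))
cv2.imwrite("pics/p3.png",cv2.resize(a[170:310,270:410],(600,600))[:,:,::-1])
E
```

```text
[ 0.56398034 -0.06055526 -0.62187242  1.96867859 -0.03778423  1.2234757
 -1.53353757] [0.44975936 0.01240747 0.18694937] 0.28136713998973367 [ 0.43433752 -0.63166208  0.07827418]
[0.99675394 0.08050833 0.        ] [-1.79983331e+02  6.22538495e-02  4.66258528e+00]
h.x of tcp -0.001465338922334047 (array([ 0.0314, -0.0012,  0.0411]), array([-0.01,  0.04,  0.04]))
```

View pics/p3.png

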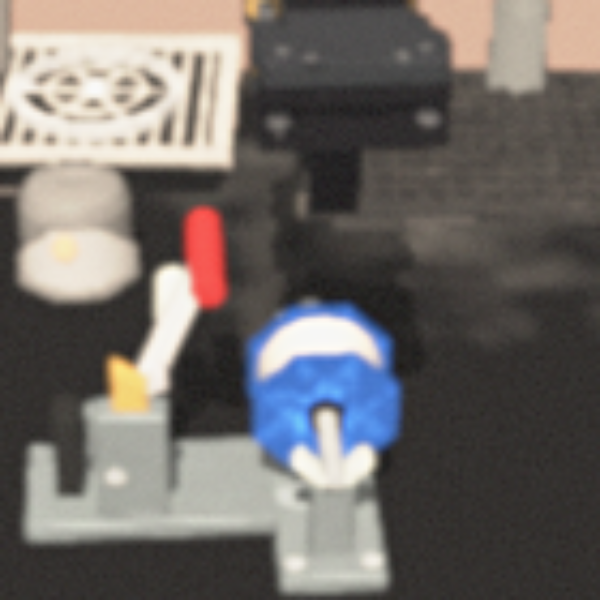

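The spool lies seated in both cradles: near axle tip at about (347,281), axle level, flanges clear. The bar is untouched at (318,230). Now I'll lower the closed fingertips to bar height, above the spool top, and push forward.

>>> step_arm(commands=[{"travel": [0.01, 0, 0.015], "turn": [0, 0, 0]}, {"travel": [0.018, 0, 0.03], "turn": [0, 0, 0]}, {"travel": [0.018, 0, 0.045], "turn": [0, 0, 0]}, {"travel": [0.018, 0, 0.045], "turn": [0, 0, 0]}, {"travel": [0.018, 0, 0.045], "turn": [0, 0, 0]}], gripper=0)

```text
time: 7.9
position: [0.4679, 0.0139, 0.1425]
tool_rot: [-3.139, -0.128, 0.001]
ft_force: [-0.9, -0.0, 0.8]
grip_width: 0.006
grip_force: 0.0
```

>>> step_arm(commands=[{"travel": [0.008, -0.001, 0], "turn": [0, 0, 0]}, {"travel": [0.014, -0.001, 0], "turn": [0, 0, 0]}, {"travel": [0.02, -0.001, 0], "turn": [0, 0, 0]}, {"travel": [0.026, -0.001, 0], "turn": [0, 0, 0]}, {"travel": [0.032, -0.001, 0], "turn": [0, 0, 0]}])

```text
time: 8.4
position: [0.4989, 0.0173, 0.1425]
tool_rot: [3.139, 0.128, -0.006]
ft_force: [-5.8, -0.3, 4.8]
grip_width: 0.002
grip_force: 2.9
```

>>> step_arm(commands=[{"travel": [0.006, 0, 0], "turn": [0, 0, 0]}, {"travel": [0.012, 0, 0], "turn": [0, 0, 0]}, {"travel": [0.018, 0, 0], "turn": [0, 0, 0]}, {"travel": [0.024, 0, 0], "turn": [0, 0, 0]}, {"travel": [0.03, 0, 0], "turn": [0, 0, 0]}])

```text
time: 8.9
position: [0.5262, 0.0197, 0.1425]
tool_rot: [3.138, 0.128, -0.016]
ft_force: [-13.8, 0.0, 11.4]
grip_width: 0.008
grip_force: 6.2
```

```bash
python3 - <<'E'
from h import *
s=ctrl.get_state();c,y,_=fr(L,Rr);x=np.array([np.cos(np.radians(y)),np.sin(np.radians(y)),0])
print("hx",(s["position"]-c)@x,s["position"],s["ft_force"],s["grip_width"])
a=ctrl.get_image("side");cv2.imwrite("pics/p4.png",cv2.resize(a[170:310,270:410],(600,600))[:,:,::-1])
E
```

```text
hx 0.07528678954088183 [0.52617551 0.0196617  0.14254605] [-13.84411846   0.0465102   11.35690667] 0.008028717121832164
```

View pics/p4.png

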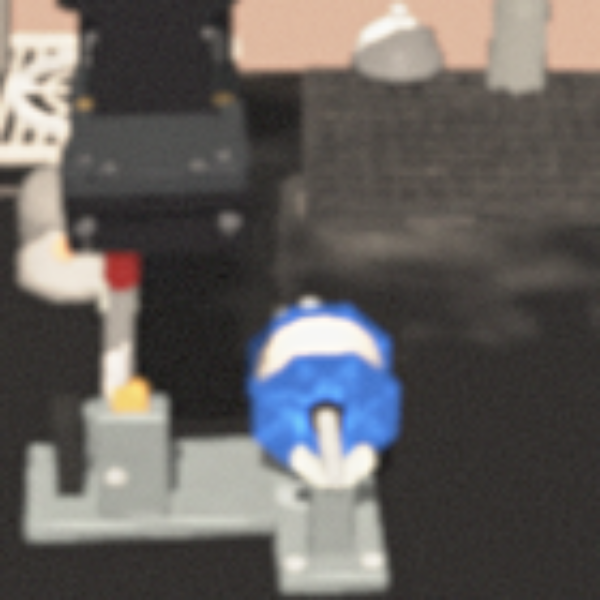

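The arm is near upright with the fingers behind the bar, which is at about (298,233), and the pawl is dragging. I'll carry on through the click.

>>> step_arm(commands=[{"travel": [0.006, 0, 0], "turn": [0, 0, 0]}, {"travel": [0.012, 0, 0], "turn": [0, 0, 0]}, {"travel": [0.018, 0, 0], "turn": [0, 0, 0]}, {"travel": [0.024, 0, 0], "turn": [0, 0, 0]}, {"travel": [0.03, 0, 0], "turn": [0, 0, 0]}])

```text
time: 9.45
position: [0.5563, 0.0227, 0.1412]
tool_rot: [-3.139, -0.128, 0.014]
ft_force: [-8.8, 0.0, 0.9]
grip_width: 0.002
grip_force: 18.6
```

>>> step_arm(commands=[{"travel": [0.004, 0, 0], "turn": [0, 0, 0]}, {"travel": [0.008, 0, 0], "turn": [0, 0, 0]}, {"travel": [0.008, 0, 0], "turn": [0, 0, 0]}, {"travel": [0.008, 0, 0], "turn": [0, 0, 0]}, {"travel": [0.008, 0, 0], "turn": [0, 0, 0]}])

```text
time: 9.95
position: [0.5627, 0.0233, 0.1401]
tool_rot: [-3.139, -0.128, 0.02]
ft_force: [-10.0, -0.2, -0.5]
grip_width: 0.004
grip_force: 15.5
```

```bash
python3 - <<'E'
from h import *
s=ctrl.get_state();c,y,_=fr(L,Rr);x=np.array([np.cos(np.radians(y)),np.sin(np.radians(y)),0])
print("hx",(s["position"]-c)@x,s["position"],s["ft_force"],s["grip_width"])
for th in(.5,.6,.7,.8):
    hx=.1+.115*np.sin(th-.4);z=.035+.115*np.cos(th-.4);yy=np.array([-x[1],x[0],0])
    q=proj("side",np.r_[(c+hx*x+.03*yy)[:2],z]);print(th,(q-[270,170])*600/140)
a=ctrl.get_image("side");cv2.imwrite("pics/p5.png",cv2.resize(a[170:310,270:410],(600,600))[:,:,::-1])
E
```

```text
hx 0.11197747114216128 [0.56269257 0.02329067 0.14010795] [-10.02708198  -0.18742919  -0.47703823] 0.004018314131935596
0.5 [ 76.19369034 277.7504762 ]
0.6 [ 50.56442568 281.72574119]
0.7 [ 25.6786437  287.80058642]
0.8 [  1.83651575 295.89020937]
```

View pics/p5.png

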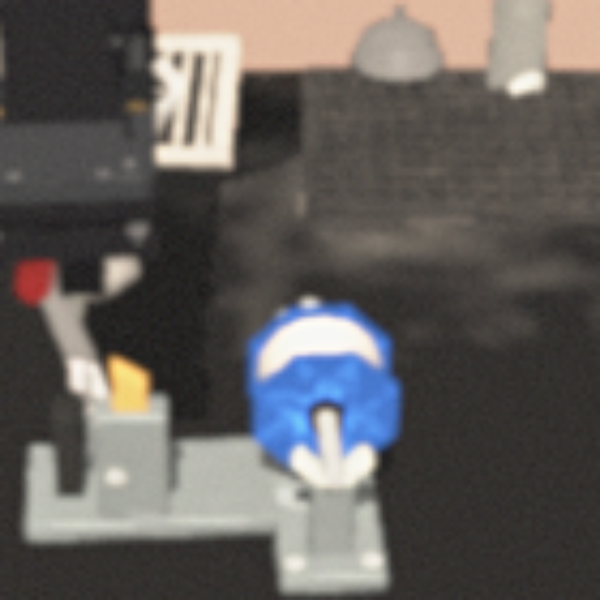

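The red bar end is at crop (35,281), which puts the arm at about 0.66 rad. The brass pawl is back up, the push is a steady 10 N, and the spool is still seated. Handing in.

```bash
python3 -c "
from bench import ctrl
s=ctrl.get_state();print(s['time'],s['position'],s['ft_force']);print(ctrl.close_job())"
```

```text
10.0 [0.56266124 0.02328373 0.14008943] [-10.45902619   0.75889194   0.69203712]
the job is handed in; nothing more can be done
None
```

The job is handed in, with no verdict returned: the spool lies level in both cradles and released, and the tension arm is past its pawl, held at about 0.66 rad by a steady 10 N push.

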